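Empty the case machine's catch tray by way of the viewing rest

TASK

Empty the machine's catch tray into the tote. The round dish goes flat, lid up, on the floor of the tote's wide bay; the flat slide case is first leaned squarely on the sloped viewing rest, its end on the ledge and centred on the panel, and let go so that it stays there by itself for about a second, and only then taken again and stood on end in the tote's narrow bay. Set things down rather than dropping them, and leave the mouse and the jar where they are.

Things in the scene. Friction and masses are not known exactly. Their poses are not given: they have to be found in the camera images.
- case: closed grey plastic slide case, a plain block 100 mm long (its x), 60 mm wide (its y), 24 mm thick (its z), with a thin dark seam round it and a paper panel on top; about 0.2 kg. It starts lying flat in the catch tray. Origin: centre of its underside
- case_mid (a point): the centre of the slide case, 12 mm above its underside; axes as the case
- dish: closed round white dish, a plain disc 60 mm across and 26 mm tall, about 0.1 kg, lying flat in the catch tray. Origin: centre of its underside, z up through the lid
- machine: white bench machine (fixed), low aluminium catch tray at its side. Origin: on the bench under the tray centre. Tray inside 290 mm (x) by 190 mm (y); floor 8 mm above the origin, walls 4 mm thick, up to 24 mm above the origin. The housing stands on the +y side, from y = 99 mm outwards, 360 mm wide in x, 222 mm tall
- rest: sloped viewing rest (fixed), facing the robot: a white panel 44 mm wide, 62 mm long up the slope, 47 degrees from the horizontal, with a dark ledge (70 mm wide, standing 22 mm out) square to its foot; base 115 x 80 mm. A case on the ledge overhangs the panel by 8 mm each side and 38 mm at the top. Origin: on the bench under it; x points away from the robot
- rest_mark (a point): the viewing position on the rest: point in the plane of the panel's face, midway across it, 50 mm up the slope from the ledge, where the centre of the case's underside belongs. Its x points up the slope, its y across the panel, its z out of the panel's face (towards the robot and up)
- tote: black open tote (fixed), 178 mm (x) by 132 mm (y), 60 mm tall, walls and floor 4 mm thick, divided by one wall across into a narrow bay at its -x end (towards the robot) and a wide bay. Origin: centre of its underside
- bay_narrow (a point): centre of the floor of the tote's narrow bay, whose inside is 42 mm (x) by 124 mm (y) and 56 mm deep; axes as the tote
- bay_wide (a point): centre of the floor of the tote's wide bay, whose inside is 124 mm (x) by 124 mm (y) and 56 mm deep; axes as the tote
- mouse: black computer mouse, 105 x 58 x 33 mm, a bystander. Origin: centre of its underside
- jar: closed jar, 48 mm across, 85 mm tall, a bystander. Origin: centre of its underside

How it is judged (in metres and radians):
On the way:
1. the slide case leans by itself on the viewing rest, end on the ledge, square and centred on the panel, untouched by the fingers and still (x of case_mid in the frame of rest_mark between -0.012 and 0.012 m and y of case_mid in the frame of rest_mark between -0.016 and 0.016 m and z of case_mid in the frame of rest_mark between 0.006 and 0.018 m and angle between the x axis of case and the x axis of rest_mark, either way round below 0.14 rad and angle between the z axis of case and the z axis of rest_mark, either way round below 0.14 rad and contact force between the fingers and case below 0.05 N and linear speed of case below 0.02 m/s), for 0.5 s.
At the end, for the whole second after the job is handed in: the slide case stands on end in the tote's narrow bay (its long axis within 0.36 rad of upright, so leaning on the bay wall is fine, its foot on the floor, its centre inside the bay), the dish lies flat and lid up (within 0.12 rad) on the floor of the wide bay, and both are still (x of case_mid in the frame of bay_narrow between -0.021 and 0.021 m and y of case_mid in the frame of bay_narrow between -0.045 and 0.045 m and z of case_mid in the frame of bay_narrow between 0.042 and 0.056 m and angle between the x axis of case and the z axis of tote, either way round below 0.36 rad and x of dish in the frame of bay_wide between -0.045 and 0.045 m and y of dish in the frame of bay_wide between -0.045 and 0.045 m and z of dish in the frame of bay_wide between -0.004 and 0.006 m and angle between dish's own z axis and vertical below 0.12 rad and linear speed of each of case, dish below 0.02 m/s); the robot touches nothing.
It fails at once if the slide case is dropped (falls freely, faster than 0.7 m/s, about 25 mm) (contact force between anything else and case below 0.02 N and linear speed of case above 0.7 m/s).
It fails at once if the dish is dropped (falls freely, faster than 0.7 m/s, about 25 mm) (contact force between anything else and dish below 0.02 N and linear speed of dish above 0.7 m/s).
It fails at once if the mouse is pushed more than 25 mm (distance of mouse from where it was at the start of the episode above 0.025 m).
It fails at once if the jar is pushed more than 25 mm (distance of jar from where it was at the start of the episode above 0.025 m).
It also fails if it takes over 72 s, if anything falls off the work surface, if the arm or the gripper's body presses on something with over 40 N, if the wrist force passes 120 N, or if a joint passes its speed limit or range.

ROBOT

A 6-joint arm with a two-finger parallel gripper is mounted at the origin on the work surface. World frame = base frame: x ahead of the robot, y to its left, z up, the work surface at z = 0. Lengths are in m, angles in degrees, forces in N, time in s.
With the tool pointing down it reaches from about 0.2 to 0.875 m from the base axis. Payload 3.4 kg.
Tool frame: the origin (TCP) lies at the very end of the fingers, on their centre line; the grasp point (between the pads) lies 19 mm behind it (manip.tcp_to_grasp is the z of the grasp point in the tool frame, in m); z points along the fingers, y is the line along which they close (so a half turn about z gives the same grasp; the last joint's range is limited). The gripper opens to 94 mm and grips with 3 to 60 N. Pads are 16 mm wide; open, the fingers measure 119 mm over their backs; the gripper's body (75 mm by 177 mm) begins 78 mm behind the grasp point.
Start: joints at [-77.75, 15.808, 86.224, -0, 77.962, -6.933], TCP at [0.189, -0.543, 0.205] pointing down, gripper open.
Joint ranges: [-165.64, 165.64], [-43.16, 119.46], [12.63, 154.43], [-67.54, 247.53], [6.08, 155.33], [-154.97, 154.97]. Speed limits (degrees/s): [147.25, 147.25, 180, 180, 180, 180].

INTERFACE

Orientations are given as [roll, pitch, yaw] about the fixed x, y, z axes, in that order (R = Rz(yaw) Ry(pitch) Rx(roll)).
In Python, from cell import manip gives the robot as it stands. The module is installed in compiled form; this text tells all that it offers.
- The arm moves only by the tool servo_tool, never from a script. Its arguments are lists of equal length, an entry for each row: "travel": the shift along the tool's x, y, z as a fraction of full scale, a list of three; "rotation": the turn, a rotation vector about the tool's x, y, z as a fraction of full scale, a list of three. A call has 1 to 5 rows; each row shifts and turns the commanded pose from where the row before left it, along the tool's axes as they then stand; what a row does not reach is not made up. Full scale, the value 1, is 0.3 m for a shift and 5 degrees for a turn. A row lasts 1/10 s, in which the tool goes at most 50 mm and 8.59 degrees, less where a joint would pass 70% of its speed; a pose out of reach is approached as far as the arm can. A call with a number of a shift or a turn outside -1 to 1 is refused whole. A call with a gripper value outside its range is refused whole. "fingers" is the opening, from 0 (shut) to 1 (fully open), set as the call begins (left out, the last holds). The fingers move at their own pace and stop on an object; "force" is the grip in N (left out, the last holds). Time passes only in rows, so rows that do not move let the fingers close. It gives the time, the measured TCP pose, the force, the opening and the grip force at its end, in the units of the state.
- manip.observe(): the state, without advancing time (a new reading comes with each control period).
- manip.read_camera(name): name is "side" or "top" or "wrist"; returns (picture, depth): 384x512x3 uint8, red, green, blue; 384x512 float32, m along the optical axis (not along the pixel's ray), 0 where there is no reading.
- manip.camera_info(name): a dict with "fx", "fy", "cx", "cy" (pixels), "world_from_camera" (4x4, takes a point from camera to world coordinates). Camera axes: x right, y down, z forward; pixel columns grow to the right and rows downward; lengths in m; the calibration is good to about 2 mm. A picture is of the moment at which its call begins: read the wrist's pose just before it. camera_info takes no time and is no camera call; for the wrist camera it gives the pose at the moment of the call.
- manip.finish_job(): hands the job in; it is judged then, once.
Trained networks look in the newest picture that a camera, given by its name, has taken for a name from the list of things; names that differ only in an ending like _2 or _b are one class to them, and where a whole thing is asked for, a point or a joint stands for the part that bears it (a point fixed in the world has none). Each returns a list of dicts, best first, with "confidence" (0 to 1); they miss things now and then, are a little off and sometimes report something else, mostly with a low value. They report only what shows in the picture. A call takes as long as a camera call.
- manip.silhouettes(camera, target): "pixels" (384x512 bool, what is visible of it) and "uv" ([column, row] in pixels, amid what is visible of it).
The state is a dict: "time_s": time; "joints": joint angles; "dq": joint speeds; "effort": joint torques, N m; "tool_pos": TCP position; "orientation": TCP orientation; "contact_force": force on the tool from outside, world axes, zero at the start; "wrist_torque": the same for the moment, N m; "grip_width": finger opening in m; "finger_force": force on a finger pad.
Only numpy, scipy, OpenCV 4.12 (cv2) and the standard library are available. Lean on these libraries where they do the work, as an engineer would, in place of code of your own. Each camera call takes 0.05 s, during which the arm holds its last target. There are 200 camera calls.

## Working session

There is one attempt and no reset: what is moved stays moved. The work goes in short steps, Python scripts to look and compute and a tool call to move; the robot and the scene stay as the last step left them, time stands still between calls to the robot, and variables do not carry over. Pictures are saved under pics/ and viewed, at most 10 in all, crops included, and the job is handed in when it is done.

Besides the shell and the picture viewer there is one more tool, called as name(argument=value, ...) on one line, values as JSON. servo_tool: Moves the arm, as the interface text tells. Its arguments: {"type":"object","properties":{"travel":{"type":"array","items":{"type":"array","items":{"type":"number","minimum":-1,"maximum":1}}},"rotation":{"type":"array","items":{"type":"array","items":{"type":"number","minimum":-1,"maximum":1}}},"fingers":{"type":"number"},"force":{"type":"number"}},"required":["travel","rotation"]}

```bash
mkdir -p pics
cat > h.py <<'E'
import numpy as np, cv2
from cell import manip
def cloud(cam, d):
    i=manip.camera_info(cam); v,u=np.mgrid[0:d.shape[0],0:d.shape[1]]
    P=np.stack([(u-i['cx'])/i['fx']*d,(v-i['cy'])/i['fy']*d,d],-1)
    T=np.array(i['world_from_camera']); return P@T[:3,:3].T+T[:3,3]
E
python3 - <<'E'
from h import *
print(manip.observe())
ims=[]
for c in ('top','side'):
    p,d=manip.read_camera(c); P=cloud(c,d); ims.append(p)
    np.savez(f'{c}.npz',p=p,P=P,d=d)
    for n in ('case','dish','machine','rest','tote','mouse','jar'):
        for r in manip.silhouettes(c,n)[:1]:
            m=r['pixels']&(d>0); Q=P[m]
            zt=np.percentile(Q[:,2],90); t=Q[abs(Q[:,2]-zt)<.006]
            rect=cv2.minAreaRect((t[:,:2]*1000).astype(np.float32))
            print(c,n,round(r['confidence'],2),np.round(r['uv']),m.sum(),'zt',zt.round(3),'rect',np.round(rect[0]),np.round(rect[1]),round(rect[2],1))
    print(c,np.round(manip.camera_info(c)['world_from_camera'],3)[:3,3])
cv2.imwrite('pics/a.png',cv2.cvtColor(cv2.resize(np.vstack(ims),(400*1,600)),cv2.COLOR_RGB2BGR))
cv2.imwrite('pics/top.png',cv2.cvtColor(ims[0],cv2.COLOR_RGB2BGR))
E
```

```text
{'time_s': 0.0, 'joints': array([-7.77489932e+01,  1.58471423e+01,  8.62928355e+01, -1.00530357e-06,
        7.79624324e+01, -6.93206471e+00]), 'dq': array([ 0.03154264,  0.02856321, -0.0597965 , -0.0887358 ,  0.00726789,
       -0.05403366]), 'effort': array([-8.25083157e-05, -4.04580009e+01, -2.37232393e+01,  6.99522486e-02,
        3.45103140e-02, -1.51601712e-04]), 'tool_pos': array([ 0.18882078, -0.54252423,  0.20462611]), 'orientation': array([-1.79898338e+02, -1.23591483e-02,  1.91830607e+01]), 'contact_force': array([-0.60430275, -0.00174725, -0.21336414]), 'wrist_torque': array([-0.07184758, -0.00743979, -0.00920118]), 'finger_force': 0.0, 'grip_width': 0.09380229625867931}
top case 0.74 [133. 270.] 1235 zt 0.033 rect [414. 275.] [99. 60.] 0.5
top dish 0.58 [142. 213.] 551 zt 0.035 rect [551. 281.] [59. 57.] 32.7
top machine 0.59 [ 70. 232.] 26339 zt 0.221 rect [480. 449.] [323.  97.] 14.2
top rest 0.58 [240. 226.] 1625 zt 0.072 rect [553.  43.] [17. 44.] 3.3
top tote 0.87 [365. 242.] 5110 zt 0.057 rect [ 556. -237.] [133. 179.] 81.5
top jar 0.88 [232. 128.] 496 zt 0.085 rect [785. 100.] [42. 42.] 22.6
top [ 0.399 -0.012  1.115]
side case 0.74 [156. 184.] 581 zt 0.033 rect [414. 275.] [ 64. 100.] 89.8
side dish 0.75 [198. 174.] 258 zt 0.034 rect [548. 280.] [57. 54.] 73.2
side machine 0.71 [161. 136.] 13615 zt 0.221 rect [464. 521.] [300. 206.] 3.4
side rest 0.85 [225. 214.] 1177 zt 0.066 rect [547.  39.] [18. 43.] 9.0
side tote 0.75 [271. 291.] 6345 zt 0.057 rect [ 556. -236.] [136. 178.] 81.5
side mouse 0.9 [322. 214.] 682 zt 0.033 rect [799. -12.] [78. 52.] 8.1
side jar 0.93 [300. 180.] 524 zt 0.084 rect [785.  99.] [45. 42.] 63.6
side [ 0.304 -0.763  0.633]
```

View pics/a.png

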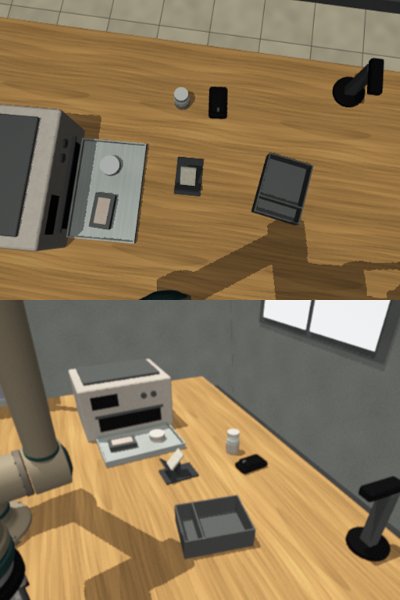

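Run:
```python
from h import *
print(manip.tcp_to_grasp)
T=np.load('top.npz');S=np.load('side.npz')
def rect(m,P,n):
    r=cv2.minAreaRect((P[m][:,:2]*1000).astype(np.float32)); print(n,m.sum(),np.round(r[0],1),np.round(r[1],1),round(r[2],2),np.round(cv2.boxPoints(r)).tolist())
for n,D in (('top',T),('side',S)):
    P=D['P'];d=D['d'];x,y,z=P[...,0],P[...,1],P[...,2]
    b=(d>0)
    # tray rim
    rect(b&(x>.25)&(x<.7)&(y>.12)&(y<.42)&(z>.016)&(z<.028),P,n+' rim')
    rect(b&(x>.25)&(x<.7)&(y>.12)&(y<.42)&(z>.004)&(z<.013),P,n+' floor')
    hm=b&(x>.2)&(x<.8)&(y>.3)&(z>.1)&(z<.19)
    q=P[hm]; 
    for a in np.arange(.3,.7,.05):
        s=q[(abs(q[:,0]-a)<.01)]
        if len(s): print('  housing',round(a,2),np.percentile(s[:,1],[1,10,50]).round(3))
    rect(b&(x>.42)&(x<.7)&(y<-.1)&(y>-.37)&(z>.052)&(z<.066),P,n+' tote')
    # rest region
    rm=b&(x>.46)&(x<.62)&(y>-.03)&(y<.12)
    rect(rm&(z>.005),P,n+' restbase')
    q=P[rm&(z>.004)]
    g=D['p'][rm&(z>.004)]
    w=q[(g.min(1)>120)]
    print('white',len(w),w.min(0).round(3),w.max(0).round(3))
    best=None;rng=np.random.default_rng(0)
    for _ in range(500):
        a=w[rng.choice(len(w),3,False)];nn=np.cross(a[1]-a[0],a[2]-a[0]);l=np.linalg.norm(nn)
        if l<1e-6: continue
        nn/=l;k=abs((w-a[0])@nn)<.002
        if best is None or k.sum()>best.sum():best=k
    w=w[best];c=w.mean(0);u,s,vt=np.linalg.svd(w-c);nn=vt[2]*np.sign(vt[2][2])
    yaw=np.degrees(np.arctan2(-nn[1],-nn[0]))
    print('panel',len(w),c.round(4),'n',nn.round(3),'slope',np.degrees(np.arccos(nn[2])).round(1),'yaw',yaw.round(1))
    ax=np.array([0,0,1])-nn[2]*nn;ax/=np.linalg.norm(ax);ay=np.cross(nn,ax)
    pq=np.c_[(w-c)@ax,(w-c)@ay]*1000
    r=cv2.minAreaRect(pq.astype(np.float32));print(' inplane',np.percentile(pq,[1,99],axis=0).round(1).tolist(),np.round(r[0],1),np.round(r[1],1),round(r[2],1))
    mid=c+ax*r[0][0]/1000+ay*r[0][1]/1000
    print(' mid',mid.round(4),'ax',ax.round(3),'ay',ay.round(3))
cr=np.vstack([cv2.resize(T['p'][170:320,40:290],(750,450))])
cv2.imwrite('pics/b.png',cv2.cvtColor(cr,cv2.COLOR_RGB2BGR))
```

```text
-0.0188
top rim 1295 [477.4 276.7] [356.4 203.5] 2.96 [[294.0, 369.0], [305.0, 166.0], [661.0, 184.0], [650.0, 387.0]]
top floor 7594 [474.9 266.3] [294.5 440.8] 89.62 [[254.0, 120.0], [694.0, 118.0], [696.0, 412.0], [255.0, 415.0]]
  housing 0.3 [0.363 0.364 0.365]
  housing 0.35 [0.357 0.361 0.366]
  housing 0.4 [0.359 0.364 0.368]
  housing 0.45 [0.363 0.367 0.373]
  housing 0.5 [0.367 0.371 0.376]
  housing 0.55 [0.369 0.373 0.379]
  housing 0.6 [0.372 0.377 0.382]
  housing 0.65 [0.383 0.384 0.385]
top tote 732 [ 556.2 -236.6] [132.8 178.5] 81.48 [[458.0, -289.0], [635.0, -315.0], [654.0, -184.0], [478.0, -158.0]]
top restbase 1420 [545.3  36.4] [137.8 119.7] 5.06 [[471.0, 90.0], [482.0, -29.0], [619.0, -17.0], [609.0, 102.0]]
white 379 [0.525 0.022 0.041] [0.568 0.064 0.089]
panel 307 [0.547  0.0434 0.0655] n [-0.724 -0.035  0.689] slope 46.5 yaw 2.7
 inplane [[-29.6, -20.4], [28.3, 19.6]] [-1.3 -0.7] [60.1 41.6] 0.7
 mid [0.5461 0.0427 0.0646] ax [0.688 0.033 0.725] ay [-0.048  0.999  0.   ]
side rim 1097 [465.  280.5] [237.6 360.3] 87.46 [[280.0, 170.0], [640.0, 154.0], [650.
[... 221 characters left out ...]
.4 [0.361 0.367 0.37 ]
  housing 0.45 [0.363 0.371 0.374]
  housing 0.5 [0.368 0.375 0.378]
  housing 0.55 [0.37  0.376 0.381]
  housing 0.6 [0.374 0.38  0.384]
  housing 0.65 [0.382 0.385 0.389]
side tote 1099 [ 555.8 -235.6] [135.9 178.5] 81.55 [[458.0, -290.0], [634.0, -316.0], [654.0, -181.0], [478.0, -155.0]]
side restbase 1172 [555.6  42.7] [115.4  82.4] 2.33 [[496.0, 81.0], [500.0, -1.0], [615.0, 4.0], [612.0, 86.0]]
white 287 [0.523 0.018 0.039] [0.571 0.067 0.089]
panel 253 [0.5457 0.0417 0.0645] n [-0.731 -0.043  0.681] slope 47.1 yaw 3.4
 inplane [[-31.5, -22.2], [30.3, 23.5]] [-0.5  1.4] [48.9 63.4] 88.8
 mid [0.5453 0.0431 0.0642] ax [0.679 0.04  0.733] ay [-0.059  0.998  0.   ]
```

View pics/b.png

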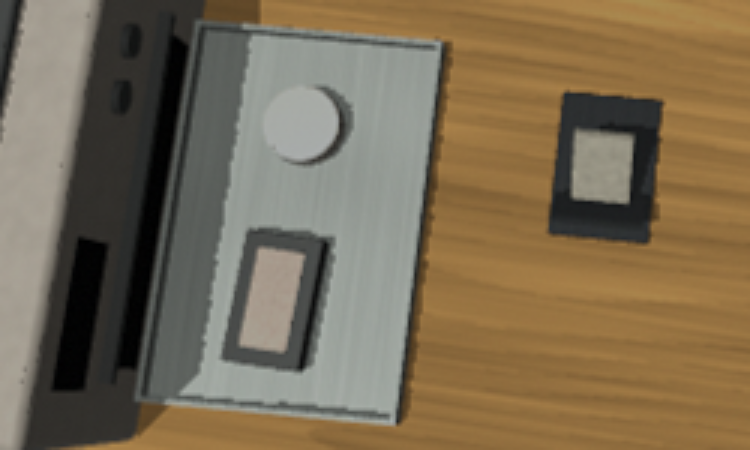

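servo_tool(travel=[[0, 0, 0], [0, 0, 0], [0, 0, 0], [0, 0, 0], [0, 0, 0]], rotation=[[0, 0, -1], [0, 0, -1], [0, 0, -1], [0, 0, -1], [0, 0, -1]], fingers=0, force=20)

```text
time_s: 1.3
tool_pos: [0.1889, -0.5431, 0.2055]
orientation: [180.0, 0.0, 44.4]
contact_force: [-0.0, 0.1, -0.2]
grip_width: 0.0574
finger_force: 0.0
```

servo_tool(travel=[[0, 0, 0], [0, 0, 0], [0, 0, 0], [0, 0, 0], [0, 0, 0]], rotation=[[0, 0, -1], [0, 0, -1], [0, 0, -1], [0, 0, -1], [0, 0, -1]])

```text
time_s: 1.8
tool_pos: [0.1889, -0.5431, 0.2055]
orientation: [180.0, 0.0, 69.4]
contact_force: [0.1, 0.7, -0.3]
grip_width: 0.0174
finger_force: 0.0
```

servo_tool(travel=[[0, 0, 0], [0, 0, 0], [0, 0, 0], [0, 0, 0], [0, 0, 0]], rotation=[[0, 0, -1], [0, 0, -1], [0, 0, -1], [0, 0, -1], [0, 0, -0.16]])

```text
time_s: 2.3
tool_pos: [0.1889, -0.5431, 0.2055]
orientation: [180.0, 0.0, 90.0]
contact_force: [0.6, -0.8, 0.2]
grip_width: 0.0002
finger_force: 0.0
```

servo_tool(travel=[[0.145, 0.0375, 0], [0.145, 0.0375, 0], [0.145, 0.0375, 0], [0.145, 0.0375, 0], [0.145, 0.0375, 0]], rotation=[[0, 0, 0], [0, 0, 0], [0, 0, 0], [0, 0, 0], [0, 0, 0]])

```text
time_s: 2.8
tool_pos: [0.2454, -0.3239, 0.2055]
orientation: [180.0, 0.0, 89.8]
contact_force: [1.6, 0.7, -0.2]
grip_width: 0.0003
finger_force: 0.0
```

servo_tool(travel=[[0.145, 0.0375, 0], [0.145, 0.0375, 0], [0.145, 0.0375, 0], [0.145, 0.0375, 0], [0.145, 0.0375, 0]], rotation=[[0, 0, 0], [0, 0, 0], [0, 0, 0], [0, 0, 0], [0, 0, 0]])

```text
time_s: 3.3
tool_pos: [0.3017, -0.1065, 0.2058]
orientation: [179.9, 0.0, 89.8]
contact_force: [1.7, 1.0, 0.3]
grip_width: 0.0006
finger_force: 0.0
```

servo_tool(travel=[[0.145, 0.0375, 0], [0.145, 0.0375, 0], [0.145, 0.0375, 0], [0.145, 0.0375, 0], [0.145, 0.0375, 0]], rotation=[[0, 0, 0], [0, 0, 0], [0, 0, 0], [0, 0, 0], [0, 0, 0]])

```text
time_s: 3.8
tool_pos: [0.358, 0.1113, 0.2059]
orientation: [179.9, 0.0, 89.9]
contact_force: [1.3, -0.4, 0.2]
grip_width: 0.0003
finger_force: 0.0
```

servo_tool(travel=[[0, 0, 0], [0, 0, 0], [0, 0, 0]], rotation=[[0, 1, 0], [0, 1, 0], [0, 0, 0]])

```text
time_s: 4.1
tool_pos: [0.3578, 0.1089, 0.2052]
orientation: [-180.0, -10.0, 89.8]
contact_force: [-0.6, 0.1, 0.2]
grip_width: 0.0005
finger_force: 0.0
```

servo_tool(travel=[[0.1425, 0.0375, 0.025], [0.1425, 0.0375, 0.025], [0.1425, 0.0375, 0.025], [0.1425, 0.0375, 0.025], [0.1425, 0.0375, 0.025]], rotation=[[0, 0, 0], [0, 0, 0], [0, 0, 0], [0, 0, 0], [0, 0, 0]])

```text
time_s: 4.6
tool_pos: [0.4147, 0.3278, 0.2059]
orientation: [179.9, -9.9, 89.8]
contact_force: [0.5, -0.8, 1.3]
grip_width: 0.0005
finger_force: 0.0
```

servo_tool(travel=[[0, 0, 0], [-0.025, 0, 0.14], [-0.025, 0, 0.14], [-0.025, 0, 0.14], [0, 0, 0]], rotation=[[0, 0, 0], [0, 0, 0], [0, 0, 0], [0, 0, 0], [0, 0, 0]])

```text
time_s: 5.1
tool_pos: [0.4096, 0.3228, 0.0729]
orientation: [-179.4, -9.6, 89.8]
contact_force: [-0.8, -0.4, 0.7]
grip_width: 0.0006
finger_force: 0.0
```

servo_tool(travel=[[0, 0, 0], [-0.01, 0.005, 0.05]], rotation=[[0, 0, 0], [0, 0, 0]])

```text
time_s: 5.3
tool_pos: [0.4193, 0.3269, 0.0663]
orientation: [179.5, -10.2, 90.0]
contact_force: [1.0, -0.0, -0.1]
grip_width: 0.0006
finger_force: 0.0
```

servo_tool(travel=[[0, 0, 0.05], [0, 0, 0.05], [-0.005, 0, 0.045], [0, 0, 0]], rotation=[[0, 0, 0], [0, 0, 0], [0, 0, 0], [0, 0, 0]])

```text
time_s: 5.7
tool_pos: [0.4169, 0.332, 0.0206]
orientation: [179.9, -10.0, 90.0]
contact_force: [0.0, -0.0, 0.1]
grip_width: 0.0002
finger_force: 0.0
```

servo_tool(travel=[[0, 0, 0.02], [-0.03, 0, -0.005], [-0.03, 0, -0.005], [-0.03, 0, -0.005], [-0.03, 0, -0.005]], rotation=[[0, 0, 0], [0, 0, 0], [0, 0, 0], [0, 0, 0], [0, 0, 0]])

```text
time_s: 6.2
tool_pos: [0.4168, 0.2965, 0.0141]
orientation: [179.9, -10.1, 89.9]
contact_force: [0.3, 4.1, 4.8]
grip_width: 0.0003
finger_force: 2.7
```

servo_tool(travel=[[-0.03, 0, -0.005], [0, 0, 0], [0.02, 0, 0], [0, 0, -0.12], [0, 0, -0.12]], rotation=[[0, 0, 0], [0, 0, 0], [0, 0, 0], [0, 0, 0], [0, 0, 0]])

```text
time_s: 6.7
tool_pos: [0.4137, 0.2797, 0.084]
orientation: [-179.7, -9.8, 90.0]
contact_force: [-0.2, 0.2, 0.1]
grip_width: 0.0005
finger_force: 0.0
```

servo_tool(travel=[[0, 0, -0.1], [0, 0, 0], [0, 0, 0], [0, 0, 0]], rotation=[[0, -1, 0], [0, -1, 0], [0, 0, 0], [0, 0, 0]], fingers=1)

```text
time_s: 7.1
tool_pos: [0.4143, 0.2753, 0.1133]
orientation: [-179.8, 0.0, 90.1]
contact_force: [-0.3, -0.2, -0.2]
grip_width: 0.0289
finger_force: 0.0
```

```bash
cat >> h.py <<'E'
def rects(names, cams=('top','side')):
    for c in cams:
        p,d=manip.read_camera(c); P=cloud(c,d)
        for n in names:
            for r in manip.silhouettes(c,n)[:1]:
                m=r['pixels']&(d>0); Q=P[m]
                zt=np.percentile(Q[:,2],80); t=Q[abs(Q[:,2]-zt)<.005]
                q=cv2.minAreaRect((t[:,:2]*1000).astype(np.float32))
                print(c,n,round(r['confidence'],2),m.sum(),'zt',zt.round(4),'rect',np.round(q[0],1),np.round(q[1],1),round(q[2],1))
E
python3 - <<'E'
from h import *
rects(['case','dish'])
s=manip.observe();print(s['tool_pos'].round(4),s['orientation'].round(1),s['joints'].round(1),s['grip_width'])
E
```

```text
top case 0.86 1243 zt 0.0327 rect [414.2 243. ] [99.2 59.7] 0.0
top dish 0.56 583 zt 0.0343 rect [550.3 280.5] [58.9 58. ] 72.6
side case 0.88 665 zt 0.032 rect [413.4 242.9] [ 65.6 100.7] 87.8
side dish 0.54 288 zt 0.0335 rect [550.3 280.5] [56.9 58.4] 54.4
[0.4153 0.2746 0.1137] [-179.9    0.    89.9] [ 25.4  13.4 103.6   0.   63.   25.5] 0.05302733240853599
```

servo_tool(travel=[[0.005, 0.1125, 0], [0.005, 0.1125, 0], [0.005, 0.1125, 0], [0.005, 0.1125, 0], [0, 0, 0]], rotation=[[0, 0, 0], [0, 0, 0], [0, 0, 0], [0, 0, 0], [0, 0, 0]])

```text
time_s: 7.9
tool_pos: [0.5555, 0.2809, 0.1138]
orientation: [179.8, -0.0, 89.8]
contact_force: [-0.2, 0.1, -1.0]
grip_width: 0.0918
finger_force: 0.0
```

servo_tool(travel=[[0, 0, 0.08], [0, 0, 0.08], [0, 0, 0.08], [0, 0, 0.05], [0, 0, 0]], rotation=[[0, 0, 0], [0, 0, 0], [0, 0, 0], [0, 0, 0], [0, 0, 0]])

```text
time_s: 8.4
tool_pos: [0.5478, 0.2801, 0.0248]
orientation: [-179.6, 0.1, 90.0]
contact_force: [-0.4, 0.3, 0.6]
grip_width: 0.0939
finger_force: 0.0
```

servo_tool(travel=[[0, 0, 0.02], [0, 0, 0.02], [0, 0, 0], [0, 0, 0], [0, 0, 0]], rotation=[[0, 0, 0], [0, 0, 0], [0, 0, 0], [0, 0, 0], [0, 0, 0]])

```text
time_s: 8.9
tool_pos: [0.551, 0.2815, 0.0159]
orientation: [179.9, -0.0, 90.0]
contact_force: [-0.1, 0.1, -0.6]
grip_width: 0.0938
finger_force: 0.0
```

servo_tool(travel=[[0, 0, 0], [0, 0, 0], [0, 0, 0], [0, 0, 0], [0, 0, 0]], rotation=[[0, 0, 0], [0, 0, 0], [0, 0, 0], [0, 0, 0], [0, 0, 0]], fingers=0, force=20)

```text
time_s: 9.4
tool_pos: [0.5508, 0.2814, 0.0154]
orientation: [180.0, 0.0, 90.0]
contact_force: [0.7, -0.5, 0.6]
grip_width: 0.0596
finger_force: 20.0
```

servo_tool(travel=[[0, 0, 0], [0, 0, 0], [0, 0, -0.03], [0, 0, -0.05], [0, 0, 0]], rotation=[[0, 0, 0], [0, 0, 0], [0, 0, 0], [0, 0, 0], [0, 0, 0]])

```text
time_s: 9.9
tool_pos: [0.5522, 0.282, 0.0415]
orientation: [179.8, -0.1, 90.0]
contact_force: [1.2, 0.4, -0.4]
grip_width: 0.0595
finger_force: 20.0
```

servo_tool(travel=[[0, 0, -0.1], [0, 0, -0.1], [0, 0, -0.1], [0, 0, -0.1], [-0.1, 0.007, 0]], rotation=[[0, 0, 0], [0, 0, 0], [0, 0, 0], [0, 0, 0], [0, 0, 0]])

```text
time_s: 10.4
tool_pos: [0.5555, 0.2548, 0.1639]
orientation: [179.5, -0.3, 90.2]
contact_force: [0.1, -0.1, -1.2]
grip_width: 0.0599
finger_force: 20.0
```

servo_tool(travel=[[-0.145, 0.007, 0], [-0.145, 0.007, 0], [-0.145, 0.007, 0], [-0.145, 0.007, 0], [-0.145, 0.007, 0]], rotation=[[0, 0, 0], [0, 0, 0], [0, 0, 0], [0, 0, 0], [0, 0, 0]])

```text
time_s: 10.9
tool_pos: [0.5628, 0.0323, 0.1592]
orientation: [-180.0, 0.0, 90.0]
contact_force: [0.1, 0.4, -0.9]
grip_width: 0.0592
finger_force: 20.0
```

servo_tool(travel=[[-0.145, 0.007, 0], [-0.145, 0.007, 0], [-0.145, 0.007, 0], [-0.145, 0.007, 0], [-0.145, 0.007, 0]], rotation=[[0, 0, 0], [0, 0, 0], [0, 0, 0], [0, 0, 0], [0, 0, 0]])

```text
time_s: 11.4
tool_pos: [0.5732, -0.1853, 0.1592]
orientation: [-180.0, -0.0, 90.0]
contact_force: [1.1, 0.3, -0.9]
grip_width: 0.0596
finger_force: 20.0
```

servo_tool(travel=[[-0.1, 0, 0], [-0.08, 0, 0], [0, 0, 0], [0, 0, 0]], rotation=[[0, 0, 0], [0, 0, 0], [0, 0, 0], [0, 0, 0]])

```text
time_s: 11.8
tool_pos: [0.5732, -0.2374, 0.1589]
orientation: [-179.9, -0.1, 89.9]
contact_force: [0.0, -0.3, -1.1]
grip_width: 0.0596
finger_force: 20.0
```

servo_tool(travel=[[0, 0.018, 0.1], [0, 0, 0.1], [0, 0, 0.1], [0, 0, 0.08], [0, 0, 0]], rotation=[[0, 0, 0], [0, 0, 0], [0, 0, 0], [0, 0, 0], [0, 0, 0]])

```text
time_s: 12.3
tool_pos: [0.5762, -0.2343, 0.042]
orientation: [-179.6, -0.3, 90.1]
contact_force: [-0.8, -0.4, -1.3]
grip_width: 0.0597
finger_force: 20.0
```

servo_tool(travel=[[0, 0, 0.02], [0, 0, 0.02], [0, 0, 0.02], [0, 0, 0.02], [0, 0, 0]], rotation=[[0, 0, 0], [0, 0, 0], [0, 0, 0], [0, 0, 0], [0, 0, 0]])

```text
time_s: 12.8
tool_pos: [0.5786, -0.2375, 0.0209]
orientation: [-179.9, -0.0, 90.0]
contact_force: [0.8, 1.1, -0.7]
grip_width: 0.0598
finger_force: 20.0
```

servo_tool(travel=[[0, 0, 0.01], [0, 0, 0.01], [0, 0, 0.007], [0, 0, 0]], rotation=[[0, 0, 0], [0, 0, 0], [0, 0, 0], [0, 0, 0]])

```text
time_s: 13.2
tool_pos: [0.5788, -0.2376, 0.013]
orientation: [-180.0, -0.0, 90.0]
contact_force: [0.3, -0.4, -1.7]
grip_width: 0.0594
finger_force: 20.0
```

servo_tool(travel=[[0, 0, 0.003], [0, 0, 0]], rotation=[[0, 0, 0], [0, 0, 0]])

```text
time_s: 13.4
tool_pos: [0.579, -0.2377, 0.0124]
orientation: [180.0, 0.0, 90.0]
contact_force: [-0.8, -0.1, -0.6]
grip_width: 0.0595
finger_force: 20.0
```

servo_tool(travel=[[0, 0, 0.002], [0, 0, 0], [0, 0, 0], [0, 0, 0], [0, 0, -0.03]], rotation=[[0, 0, 0], [0, 0, 0], [0, 0, 0], [0, 0, 0], [0, 0, 0]], fingers=0.8)

```text
time_s: 13.9
tool_pos: [0.5781, -0.2372, 0.0201]
orientation: [-179.9, -0.1, 90.0]
contact_force: [-0.3, -0.5, 0.2]
grip_width: 0.0754
finger_force: 0.0
```

servo_tool(travel=[[0, 0, -0.08], [0, 0, -0.12], [0, 0, -0.12], [0, 0, -0.12], [0, 0, -0.05]], rotation=[[0, 0, 0], [0, 0, 0], [0, 0, 0], [0, 0, 1], [0, 0, 1]])

```text
time_s: 14.4
tool_pos: [0.5808, -0.2385, 0.1728]
orientation: [179.6, 0.1, 79.8]
contact_force: [0.1, -0.7, -0.1]
grip_width: 0.0752
finger_force: 0.0
```

servo_tool(travel=[[0, 0, 0], [0, 0, 0], [0, 0, 0], [0, 0, 0], [0, 0, 0]], rotation=[[0, 0, 1], [0, 0, 1], [0, 0, 1], [0, 0, 1], [0, 0, 1]], fingers=1)

```text
time_s: 14.9
tool_pos: [0.579, -0.2376, 0.1687]
orientation: [180.0, -0.0, 54.8]
contact_force: [0.9, 0.3, 0.0]
grip_width: 0.0941
finger_force: 0.0
```

servo_tool(travel=[[0, 0, 0], [0, 0, 0], [0, 0, 0], [0, 0, 0], [0, 0, 0]], rotation=[[0, 0, 1], [0, 0, 1], [0, 0, 1], [0, 0, 1], [0, 0, 1]])

```text
time_s: 15.4
tool_pos: [0.579, -0.2376, 0.1686]
orientation: [180.0, -0.0, 29.8]
contact_force: [-0.1, -1.2, -0.4]
grip_width: 0.0941
finger_force: 0.0
```

servo_tool(travel=[[0, 0, 0], [0, 0, 0], [0, 0, 0], [0, 0, 0], [0, 0, 0]], rotation=[[0, 0, 1], [0, 0, 1], [0, 0, 1], [0, 0, 1], [0, 0, 1]])

```text
time_s: 15.9
tool_pos: [0.579, -0.2377, 0.1687]
orientation: [180.0, -0.0, 4.8]
contact_force: [-0.2, 0.3, 0.6]
grip_width: 0.094
finger_force: 0.0
```

Run:
```python
from h import *
rects(['case','dish','tote'])
s=manip.observe();print(s['tool_pos'].round(4),s['orientation'].round(1),s['joints'].round(1),s['grip_width'])
```

```text
top case 0.63 1260 zt 0.0326 rect [414.1 243.2] [99.4 60.3] 0.0
top dish 0.64 67 zt 0.0304 rect [ 566.4 -216.2] [20.9 15.9] 0.2
top tote 0.84 1520 zt 0.053 rect [ 553.  -236.4] [133.6 171.8] 81.5
side case 0.79 670 zt 0.0319 rect [413.9 242.1] [62.9 99.7] 89.2
side dish 0.81 683 zt 0.0298 rect [ 577.6 -237. ] [59.5 58.5] 88.4
side tote 0.74 5679 zt 0.0513 rect [ 554.9 -236.4] [133.8 177.3] 81.6
[ 0.579  -0.2376  0.168 ] [180.  -0.   5.] [-28.7  21.4  83.2  -0.   75.4  56.3] 0.09415290751689043
```

servo_tool(travel=[[0, 0, 0], [-0.046, -0.1335, 0], [-0.046, -0.1335, 0], [-0.046, -0.1335, 0], [-0.046, -0.1335, 0]], rotation=[[0, 0, 1], [0, 0, 0], [0, 0, 0], [0, 0, 0], [0, 0, 0]])

```text
time_s: 16.8
tool_pos: [0.5232, -0.0761, 0.1678]
orientation: [-180.0, -0.0, -0.0]
contact_force: [0.6, -0.1, 0.8]
grip_width: 0.0938
finger_force: 0.0
```

servo_tool(travel=[[-0.046, -0.1335, 0], [-0.046, -0.1335, 0], [-0.046, -0.1335, 0], [-0.046, -0.1335, 0], [-0.046, -0.1335, 0]], rotation=[[0, 0, 0], [0, 0, 0], [0, 0, 0], [0, 0, 0], [0, 0, 0]])

```text
time_s: 17.3
tool_pos: [0.4542, 0.1243, 0.1681]
orientation: [-180.0, -0.0, -0.0]
contact_force: [0.2, 0.9, -0.0]
grip_width: 0.0937
finger_force: 0.0
```

servo_tool(travel=[[-0.046, -0.1335, 0], [-0.046, -0.1335, 0], [-0.046, -0.1335, 0], [0, 0, 0], [0, 0, 0]], rotation=[[0, 0, 0], [0, 0, 0], [0, 0, 0], [0, 0, 0], [0, 0, 0]])

```text
time_s: 17.8
tool_pos: [0.4132, 0.2435, 0.1679]
orientation: [180.0, -0.0, 0.2]
contact_force: [0.9, -0.6, 0.5]
grip_width: 0.0941
finger_force: 0.0
```

servo_tool(travel=[[0, 0, 0.12], [0, 0, 0.12], [0, 0, 0.1], [0, 0, 0.05], [0, 0, 0]], rotation=[[0, 0, 0], [0, 0, 0], [0, 0, 0], [0, 0, 0], [0, 0, 0]])

```text
time_s: 18.3
tool_pos: [0.4124, 0.2407, 0.0488]
orientation: [179.9, 0.3, -0.1]
contact_force: [0.2, -0.0, 0.6]
grip_width: 0.0944
finger_force: 0.0
```

servo_tool(travel=[[0, 0, 0.04], [0, 0, 0.04], [0, 0, 0.03], [0, 0, 0.013], [0, 0, 0]], rotation=[[0, 0, 0], [0, 0, 0], [0, 0, 0], [0, 0, 0], [0, 0, 0]])

```text
time_s: 18.8
tool_pos: [0.4138, 0.2426, 0.014]
orientation: [180.0, 0.0, -0.1]
contact_force: [-0.2, -0.3, -0.0]
grip_width: 0.0941
finger_force: 0.0
```

servo_tool(travel=[[0, 0, 0], [0, 0, 0], [0, 0, 0], [0, 0, 0], [0, 0, 0]], rotation=[[0, 0, 0], [0, 0, 0], [0, 0, 0], [0, 0, 0], [0, 0, 0]], fingers=0, force=30)

```text
time_s: 19.3
tool_pos: [0.4137, 0.2431, 0.0141]
orientation: [-180.0, -0.0, -0.0]
contact_force: [-0.7, -0.2, 1.0]
grip_width: 0.06
finger_force: 30.0
```

servo_tool(travel=[[0, 0, 0], [0, 0, 0], [0, 0, 0], [0, 0, -0.04], [0, 0, 0]], rotation=[[0, 0, 0], [0, 0, 0], [0, 0, 0], [0, 0, 0], [0, 0, 0]])

```text
time_s: 19.8
tool_pos: [0.4142, 0.2432, 0.0264]
orientation: [-180.0, -0.1, -0.0]
contact_force: [0.0, 0.5, -2.6]
grip_width: 0.06
finger_force: 30.0
```

servo_tool(travel=[[0, 0, -0.06], [0, 0, -0.12], [0, 0, -0.12], [0, 0, -0.12], [0, 0, -0.12]], rotation=[[0, 0, 0], [0, 0, 0], [0, 0, 0], [0, 0, 0], [0, 0, 0]])

```text
time_s: 20.3
tool_pos: [0.413, 0.2427, 0.1885]
orientation: [180.0, 0.1, -0.0]
contact_force: [0.8, 1.3, -2.5]
grip_width: 0.0595
finger_force: 30.0
```

servo_tool(travel=[[0.06, 0.13, 0], [0.06, 0.13, 0], [0.06, 0.13, 0], [0.06, 0.13, 0], [0.06, 0.13, 0]], rotation=[[0, 0, 0], [0, 0, 0], [0, 0, 0], [0, 0, 0], [0, 0, 0]])

```text
time_s: 20.8
tool_pos: [0.5035, 0.0464, 0.187]
orientation: [-180.0, 0.1, -0.0]
contact_force: [0.9, -0.2, -2.2]
grip_width: 0.0595
finger_force: 30.0
```

servo_tool(travel=[[0, 0, 0], [0, 0, 0], [0, 0, 0], [0, 0, 0], [0, 0, 0]], rotation=[[0, 0, -0.58], [0, 1, 0], [0, 1, 0], [0, 1, 0], [0, 1, 0]])

```text
time_s: 21.3
tool_pos: [0.5028, 0.0478, 0.187]
orientation: [180.0, -20.1, 2.9]
contact_force: [0.0, 0.3, -2.0]
grip_width: 0.0596
finger_force: 30.0
```

servo_tool(travel=[[0, 0, 0], [0, 0, 0], [0, 0, 0], [0, 0, 0], [0, 0, 0]], rotation=[[0, 1, 0], [0, 1, 0], [0, 1, 0], [0, 1, 0], [0, 1, 0]])

```text
time_s: 21.8
tool_pos: [0.5014, 0.0525, 0.1858]
orientation: [-179.5, -43.0, 3.0]
contact_force: [0.5, 1.2, -1.9]
grip_width: 0.0599
finger_force: 30.0
```

```bash
cat >> h.py <<'E'
from scipy.spatial.transform import Rotation as Ro
def plan(t, rpy=None):
    s=manip.observe(); R=Ro.from_euler('xyz',s['orientation'],degrees=True)
    print('at',s['tool_pos'].round(4),s['orientation'].round(1),'j',s['joints'].round(0),'grip',round(s['grip_width'],4))
    print('travel total',(R.inv().apply(np.array(t)-s['tool_pos'])/.3).round(3))
    if rpy is not None: print('rot total',(np.degrees((R.inv()*Ro.from_euler('xyz',rpy,degrees=True)).as_rotvec())/5).round(2))
y,a=np.radians(2.9),np.radians(47)
ax=np.array([np.cos(a)*np.cos(y),np.cos(a)*np.sin(y),np.sin(a)]);n=np.array([-np.sin(a)*np.cos(y),-np.sin(a)*np.sin(y),np.cos(a)]);ay=np.cross(n,ax)
mark=np.array([.5586,.0436,.0783])
E
python3 - <<'E'
from h import *
for f in ('top','side'):
    D=np.load(f+'.npz');P=D['P'];q=(P[D['d']>0]-mark)
    c=np.c_[q@ax,q@ay,q@n]*1000
    k=(abs(c[:,1])<32)&(c[:,2]>4)&(c[:,2]<24)&(c[:,0]<-35)&(c[:,0]>-75)
    print(f,k.sum(),np.percentile(c[k],[2,25,50,75,98],axis=0).round(1).tolist())
plan(mark+.006*n+.06*n+.015*ax,[180,-47,2.9])
E
```

```text
top 191 [[-57.1, -30.8, 4.5], [-52.6, -16.5, 9.9], [-51.5, 0.2, 16.3], [-50.5, 16.5, 20.3], [-48.3, 30.5, 23.1]]
side 79 [[-56.6, -30.9, 4.8], [-53.3, -15.9, 12.0], [-50.9, -1.6, 18.9], [-50.6, 15.7, 21.8], [-50.1, 29.9, 23.2]]
at [0.5014 0.0525 0.1858] [-179.5  -43.     3. ] j [ -9.  -8. 132.  33.  15.  49.] grip 0.0599
travel total [-0.072  0.041  0.167]
rot total [-0.13  0.81  0.02]
```

```bash
cat > kin.py <<'E'
import numpy as np
from scipy.spatial.transform import Rotation as Ro
from scipy.optimize import least_squares
data=[([-77.749,15.847,86.293,0,77.962,-6.93],[.18882,-.54252,.20463]),([25.4,13.4,103.6,0,63,25.5],[.4153,.2746,.1137]),([-28.7,21.4,83.2,0,75.4,56.3],[.579,-.2376,.168])]
def fk(j,p):
    a=np.radians(j);r0,z0,L1,L2,e,d6=p
    R=Ro.from_euler('z',a[0]); P=np.array([r0,0,z0])
    M=Ro.from_euler('y',a[1]);P=P+M.apply([0,0,L1]);M=M*Ro.from_euler('y',a[2]);P=P+M.apply([e,0,L2])
    M=M*Ro.from_euler('z',a[3])*Ro.from_euler('y',a[4])*Ro.from_euler('z',a[5]);P=P+M.apply([0,0,d6])
    return R.apply(P),R*M
E
python3 - <<'E'
from kin import *
from cell import manip
s=manip.observe();print(s['joints'].round(2),s['tool_pos'].round(4),s['orientation'].round(2),s['dq'].round(1))
D=data+[(s['joints'],s['tool_pos'])]
f=lambda p:np.concatenate([fk(j,p)[0]-np.array(t) for j,t in D]+[1e-3*(p-np.array([.0,.35,.4,.4,0,.25]))])
r=least_squares(f,[0,.35,.4,.4,0,.25]);print(r.x.round(4),(r.fun[:12]*1000).round(1))
R=fk(s['joints'],r.x)[1];R0=Ro.from_euler('xyz',s['orientation'],degrees=True)
print((R.inv()*R0).as_euler('xyz',degrees=True).round(1))
np.save('p.npy',r.x)
E
```

```text
[ -8.55  -7.62 132.35  33.35  15.41  49.06] [0.5014 0.0525 0.1858] [-179.46  -42.97    3.04] [  -6.8   -2.3   24.8  123.6  -39.3 -126.6]
[-0.1952 -0.0091  0.8924  0.5173 -0.0253  0.5514] [-70.3  -3.4   9.4  22.  -67.  -18.3 -19.9 -68.5  -3.4  -1.8 -46.1  12.3]
[ 0.  0. 90.]
```

```bash
sed -i 's/r0,z0,L1,L2,e,d6=p/r0,z0,L1,L2,e,d6,yo=p/; s/\[r0,0,z0\]/[r0,yo,z0]/' kin.py
cat >> kin.py <<'E'
LO=np.array([-165.64,-43.16,12.63,-67.54,6.08,-154.97]);HI=np.array([165.64,119.46,154.43,247.53,155.33,154.97])
OFF=Ro.from_euler('z',90,degrees=True)
def ik(t,Rt,p,seeds):
    out=[]
    for s in seeds:
        def g(j):
            P,R=fk(j,p);return np.concatenate([(P-t)*10,((R*OFF).inv()*Rt).as_rotvec()])
        r=least_squares(g,np.clip(s,LO+.1,HI-.1),bounds=(LO,HI));out.append((r.cost,r.x))
    return out
E
python3 - <<'E'
from kin import *
from h import *
s=manip.observe()
D=data+[(s['joints'],s['tool_pos'])]
x0=np.array([.0,.35,.4,.4,0,.25,.07])
f=lambda p:np.concatenate([fk(j,p)[0]-np.array(t) for j,t in D]+[1e-4*(p-x0)])
r=least_squares(f,x0);p=r.x;print(p.round(4),(r.fun[:12]*1000).round(1));np.save('p.npy',p)
Rt=Ro.from_euler('xyz',[180,-47,2.9],degrees=True)
for d,u in ((.06,.015),(.03,.012),(.0,.012),(0,0)):
    for c,j in ik(mark+(.006+d)*n+u*ax,Rt,p,[s['joints'],[0,0,130,0,20,90],[0,0,130,180,20,-90]]):
        print(d,round(c,6),j.round(1))
for tilt in (-20,-10,0):
  Rt=Ro.from_euler('xyz',[180,-tilt,2.9],degrees=True)
  g=mark+.012*n+.028*ax; t=g+Rt.apply([0,0,.019])
  for c,j in ik(t,Rt,p,[[0,10,100,0,70,90],[0,0,130,180,20,-90]]): print('re',tilt,round(c,6),j.round(1))
  Rt=Ro.from_euler('xyz',[180,-tilt-43,-8.5],degrees=True)
  for h in (0.01,.09):
   t=np.array([.4927,-.2265,.004+.078+h])+Rt.apply([0,0,.019])
   for c,j in ik(t,Rt,p,[[-25,10,100,0,40,70],[-25,0,130,180,20,-90]]): print('tote',tilt,h,round(c,6),j.round(1))
E
```

```text
[-6.000e-04  1.421e-01  6.283e-01  4.228e-01  6.320e-02  3.912e-01
  6.960e-02] [ 0.2 -0.  -0.1  0.2 -0.3  0.1 -0.1 -0.   0.1  0.   0.3 -0.1]
0.06 0.0 [-10.5   1.  140.2 126.9  12.2 -46.8]
0.06 0.0 [-10.5   1.  140.2 126.9  12.2 -46.8]
0.06 0.0 [-10.5   1.  140.2 126.9  12.2 -46.8]
0.03 0.0 [ -9.4   6.2 140.5 145.1  15.8 -64.6]
0.03 0.0 [ -9.4   6.2 140.5 145.1  15.8 -64.6]
0.03 0.0 [ -9.4   6.2 140.5 145.1  15.8 -64.6]
0.0 0.0 [ -8.4  11.1 140.  154.3  19.3 -73.3]
0.0 0.0 [ -8.4  11.1 140.  154.3  19.3 -73.3]
0.0 0.0 [ -8.4  11.1 140.  154.3  19.3 -73.3]
0 0.0 [ -8.8  12.1 141.7 156.6  21.8 -76.1]
0 0.0 [ -8.8  12.1 141.7 156.6  21.8 -76.1]
0 0.0 [ -8.8  12.1 141.7 156.6  21.8 -76.1]
re -20 0.0 [-1.6 31.6 81.  -1.5 87.4 85.9]
re -20 0.536583 [   1.1   11.4  133.   242.8    6.1 -155. ]
tote -20 0.01 0.0 [-40.3  11.1 119.7  23.2  31.5  40.1]
tote -20 0.01 0.0 [-40.3  11.1 119.7  23.2  31.5  40.1]
tote -20 0.09 0.0 [-40.3   5.  112.8  17.4  43.7  47.5]
tote -20 0.09 0.0 [-40.3   5.  112.8  17.4  43.7  47.5]
re -10 0.0 [-2.  25.9 88.8 -0.9 75.3 85.4]
re -10 0.374195 [   1.2   11.5  132.7  243.     6.1 -155. ]
tote -10 0.01 0.0 [-45.3  10.1 127.9  54.   23.8   6.3]
tote -10 0.01 0.0 [-45.3  10.1 127.9  54.   23.8   6.3]
tote -10 0.09 0.0 [-45.3   2.5 120.9  35.4  34.3  27.5]
tote -10 0.09 0.0 [-45.3   2.5 120.9  35.4  34.3  27.5]
re 0 0.0 [-2.6 20.6 96.9 -0.  62.5 84.5]
re 0 0.242084 [   1.2   11.4  132.4  243.2    6.1 -155. ]
tote 0 0.01 0.0 [-51.1  11.9 136.2  95.   27.6 -39.6]
tote 0 0.01 0.0 [-51.1  11.9 136.2  95.   27.6 -39.6]
tote 0 0.09 0.0 [-51.1   2.1 129.1  64.5  30.8  -4.9]
tote 0 0.09 0.0 [-51.1   2.1 129.1  64.5  30.8  -4.9]
```

servo_tool(travel=[[0, 0, 0], [0, 0, 0], [0, 0, 0], [0, 0, 0], [0, 0, 0]], rotation=[[0, 0, 0], [0, 0.15, 0], [0, 0.15, 0], [0, 0, 0], [0, 0, 0]])

```text
time_s: 22.3
tool_pos: [0.505, 0.0523, 0.1884]
orientation: [-179.4, -44.6, 3.0]
contact_force: [-0.0, 0.7, -1.8]
grip_width: 0.0597
finger_force: 30.0
```

Run:
```python
from h import *
plan(mark+.006*n+.06*n+.015*ax,[180,-47,2.9])
```

```text
at [0.505  0.0523 0.1884] [-179.4  -44.6    3. ] j [ -9.  -8. 133.  41.  14.  42.] grip 0.0597
travel total [-0.091  0.04   0.163]
rot total [-0.13  0.49  0.01]
```

servo_tool(travel=[[-0.018, 0.008, 0.033], [-0.018, 0.008, 0.033], [-0.018, 0.008, 0.033], [-0.018, 0.008, 0.033], [0, 0, 0]], rotation=[[-0.03, 0.1, 0], [-0.03, 0.1, 0], [-0.03, 0.1, 0], [-0.03, 0.1, 0], [0, 0, 0]])

```text
time_s: 22.8
tool_pos: [0.5153, 0.0487, 0.1565]
orientation: [-179.3, -46.1, 2.8]
contact_force: [-0.8, 0.7, -2.3]
grip_width: 0.0598
finger_force: 30.0
```

servo_tool(travel=[[0, 0, 0], [0, 0, 0]], rotation=[[0, 0, 0], [0, 0, 0]])

```text
time_s: 23.0
tool_pos: [0.5156, 0.0489, 0.1579]
orientation: [-179.5, -46.2, 3.1]
contact_force: [0.4, 0.2, -2.3]
grip_width: 0.0599
finger_force: 30.0
```

Run:
```python
from h import *
plan(mark+.006*n+.03*n+.012*ax,[180,-47,2.9])
```

```text
at [0.5156 0.0489 0.1579] [-179.5  -46.2    3.1] j [-10.  -3. 137.  89.  10.  -8.] grip 0.0599
travel total [-0.055  0.027  0.166]
rot total [-0.13  0.15  0.02]
```

Passing the wrist region cleanly; continue.

servo_tool(travel=[[-0.012, 0.006, 0.036], [-0.012, 0.006, 0.036], [-0.012, 0.006, 0.036], [-0.012, 0.006, 0.036], [0, 0, 0]], rotation=[[-0.03, 0.03, 0], [-0.03, 0.03, 0], [-0.03, 0.03, 0], [-0.03, 0.03, 0], [0, 0, 0]])

```text
time_s: 23.5
tool_pos: [0.5344, 0.0447, 0.1207]
orientation: [-179.7, -46.6, 2.8]
contact_force: [-0.7, -0.1, -1.8]
grip_width: 0.06
finger_force: 30.0
```

servo_tool(travel=[[0, 0, 0], [0, 0, 0]], rotation=[[0, 0, 0], [0, 0, 0]])

```text
time_s: 23.7
tool_pos: [0.5346, 0.0451, 0.1225]
orientation: [-179.9, -46.8, 3.1]
contact_force: [1.0, -0.2, -1.9]
grip_width: 0.0603
finger_force: 30.0
```

Run:
```python
from h import *
plan(mark+.008*n+.012*ax,[180,-47,2.9])
```

```text
at [0.5346 0.0451 0.1225] [-179.9  -46.8    3.1] j [ -9.   4. 140. 137.  13. -56.] grip 0.0603
travel total [-0.013  0.01   0.132]
rot total [-0.05  0.04  0.02]
```

servo_tool(travel=[[-0.003, 0.003, 0.033], [-0.003, 0.003, 0.033], [-0.003, 0.002, 0.033], [-0.003, 0.002, 0.032], [0, 0, 0]], rotation=[[-0.02, 0.02, 0], [-0.02, 0.02, 0], [-0.01, 0, 0], [0, 0, 0], [0, 0, 0]])

```text
time_s: 24.2
tool_pos: [0.5613, 0.0435, 0.0922]
orientation: [180.0, -46.9, 3.0]
contact_force: [0.8, -0.0, -1.9]
grip_width: 0.0595
finger_force: 30.0
```

servo_tool(travel=[[-0.01, 0, 0], [-0.01, 0, 0], [-0.01, 0, 0], [0, 0, 0]], rotation=[[0, 0, 0], [0, 0, 0], [0, 0, 0], [0, 0, 0]])

```text
time_s: 24.6
tool_pos: [0.5537, 0.0431, 0.0853]
orientation: [180.0, -46.9, 3.0]
contact_force: [0.2, -1.1, -1.9]
grip_width: 0.06
finger_force: 30.0
```

Run:
```python
from h import *
plan(mark+.006*n,[180,-47,2.9])
P={}
for c in ('top','side'):
    p,d=manip.read_camera(c)
    q=cloud(c,d)[d>0]-mark
    cc=np.c_[q@ax,q@ay,q@n]*1000
    k=(abs(cc[:,1])<20)&(abs(cc[:,0])<60)&(cc[:,2]>15)&(cc[:,2]<36)
    if k.sum()>20: print(c,k.sum(),np.percentile(cc[k],[2,50,98],axis=0).round(1).tolist())
    P[c]=p
cv2.imwrite('pics/c.png',cv2.cvtColor(cv2.resize(P['side'][120:300,130:330],(700,630))[:600],cv2.COLOR_RGB2BGR))
```

```text
at [0.5537 0.0431 0.0853] [180.  -46.9   3. ] j [ -9.  11. 142. 155.  21. -75.] grip 0.06
travel total [-0.006 -0.001  0.008]
rot total [-0.    0.02  0.01]
top 730 [[-52.7, -19.2, 17.9], [7.3, 0.0, 26.0], [52.7, 19.0, 29.2]]
side 326 [[-55.0, -19.5, 19.6], [12.3, -0.6, 26.5], [52.5, 18.8, 28.7]]
```

View pics/c.png

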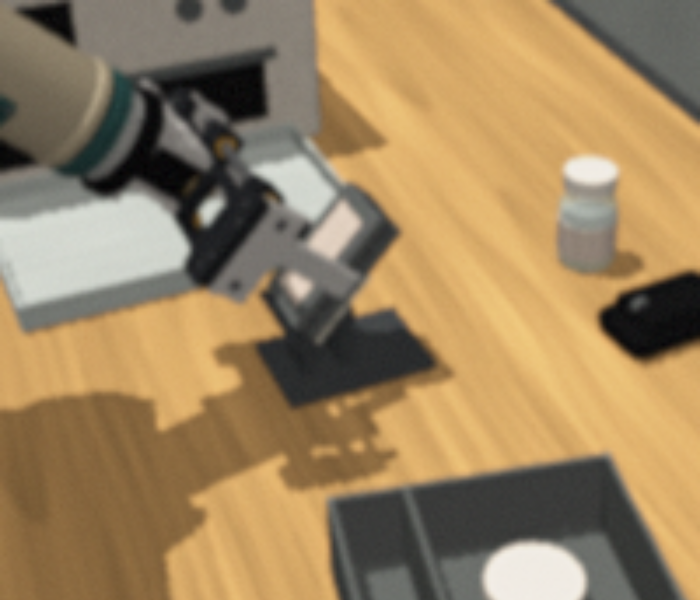

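servo_tool(travel=[[-0.004, 0, 0.003], [-0.003, 0, 0.003], [0, 0, 0]], rotation=[[0, 0, 0], [0, 0, 0], [0, 0, 0]])

```text
time_s: 25.0
tool_pos: [0.5547, 0.043, 0.083]
orientation: [180.0, -47.0, 2.9]
contact_force: [-0.9, -0.9, -0.3]
grip_width: 0.0603
finger_force: 30.0
```

servo_tool(travel=[[-0.003, 0, 0.003], [0, 0, 0]], rotation=[[0, 0, 0], [0, 0, 0]])

```text
time_s: 25.2
tool_pos: [0.5547, 0.043, 0.0829]
orientation: [180.0, -47.1, 2.9]
contact_force: [-8.6, -1.3, 9.8]
grip_width: 0.0595
finger_force: 30.0
```

servo_tool(travel=[[-0.003, 0, -0.002], [0, 0, 0]], rotation=[[0, 0, 0], [0, 0, 0]])

```text
time_s: 25.4
tool_pos: [0.5537, 0.043, 0.0819]
orientation: [179.9, -47.0, 3.0]
contact_force: [-4.3, -1.1, 4.7]
grip_width: 0.0598
finger_force: 30.0
```

servo_tool(travel=[[0, 0, 0], [0, 0, 0], [0, 0, 0], [0, 0, 0], [0, 0, 0]], rotation=[[0, 0, 0], [0, 0, 0], [0, 0, 0], [0, 0, 0], [0, 0, 0]], fingers=1)

```text
time_s: 25.9
tool_pos: [0.5536, 0.043, 0.0813]
orientation: [180.0, -46.9, 3.0]
contact_force: [0.8, 0.2, 0.7]
grip_width: 0.0931
finger_force: 0.0
```

servo_tool(travel=[[0, 0, 0], [0, 0, 0], [0, 0, 0], [0, 0, 0], [0, 0, 0]], rotation=[[0, 0, 0], [0, 0, 0], [0, 0, 0], [0, 0, 0], [0, 0, 0]])

```text
time_s: 26.4
tool_pos: [0.5535, 0.043, 0.0814]
orientation: [180.0, -46.9, 3.0]
contact_force: [-0.4, 0.5, -0.2]
grip_width: 0.0941
finger_force: 0.0
```

servo_tool(travel=[[0, 0, -0.04], [0, 0, -0.04], [0, 0, -0.04], [0, 0, -0.04], [0, 0, -0.04]], rotation=[[0, 0, 0], [0, 0, 0], [0, 0, 0], [0, 0, 0], [0, 0, 0]])

```text
time_s: 26.9
tool_pos: [0.5092, 0.0407, 0.1226]
orientation: [180.0, -46.9, 3.0]
contact_force: [0.1, 0.9, -0.6]
grip_width: 0.0937
finger_force: 0.0
```

servo_tool(travel=[[0, 0, -0.04], [0, 0, -0.04], [0, 0, 0], [0, 0, 0], [0, 0, 0]], rotation=[[0, 0, 0], [0, 0, 0], [0, 0, 0], [0, 0, 0], [0, 0, 0]])

```text
time_s: 27.4
tool_pos: [0.4925, 0.0398, 0.1385]
orientation: [180.0, -46.9, 2.9]
contact_force: [-0.2, 0.1, 0.2]
grip_width: 0.0938
finger_force: 0.0
```

```bash
cat > chk.py <<'E'
from h import *
plan(mark,[180,0,2.9])
P={}
for c in ('top','side'):
    p,d=manip.read_camera(c); P[c]=p
    W=cloud(c,d)
    for r in manip.silhouettes(c,'case')[:1]:
        m=r['pixels']&(d>0); w=W[m]; q=w-mark; cc=np.c_[q@ax,q@ay,q@n]*1000
        print(c,r['confidence'],m.sum(),np.percentile(cc,[2,50,98],axis=0).round(1).tolist())
        k=(abs(cc[:,2]-24)<5); r2=cv2.minAreaRect(cc[k][:,:2].astype(np.float32));print(r2)
        A=w[k]-w[k].mean(0);nn=np.linalg.svd(A)[2][2];print('normal ang',np.degrees(np.arccos(abs(nn@n))))
cv2.imwrite('pics/d.png',cv2.cvtColor(cv2.resize(P['side'][120:300,130:330],(600,540)),cv2.COLOR_RGB2BGR))
E
python3 chk.py
```

```text
at [0.4925 0.0398 0.1385] [180.  -46.9   2.9] j [-12.  -3. 142. 117.  13. -38.] grip 0.0938
travel total [ 0.004 -0.001  0.298]
rot total [-0.   -9.39  0.  ]
top 0.62 1143 [[-47.3, -29.3, 4.4], [10.5, -0.5, 23.4], [50.4, 28.5, 26.7]]
((0.3805809020996094, -0.1884136199951172), (59.89280700683594, 102.87589263916016), 89.9036865234375)
normal ang 0.3655208029481029
```

View pics/d.png

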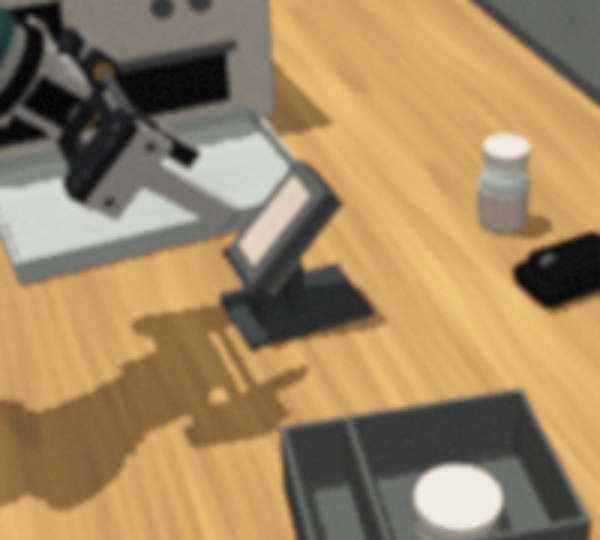

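servo_tool(travel=[[0.06, 0, -0.057], [0.06, 0, -0.057], [0.06, 0, -0.057], [0.06, 0, -0.057], [0, 0, 0]], rotation=[[0, 0, 0], [0, 0, 0], [0, 0, 0], [0, 0, 0], [0, 0, 0]])

```text
time_s: 28.1
tool_pos: [0.4954, 0.0493, 0.1869]
orientation: [-178.8, -47.5, 3.3]
contact_force: [-0.3, -0.5, -0.2]
grip_width: 0.0938
finger_force: 0.0
```

servo_tool(travel=[[0, 0, 0], [0, 0, 0], [0, 0, 0], [0, 0, 0], [0, 0, 0]], rotation=[[0, -1, 0], [0, -1, 0], [0, -1, 0], [0, -1, 0], [0, -1, 0]])

```text
time_s: 28.6
tool_pos: [0.4961, 0.0623, 0.1855]
orientation: [-177.4, -29.5, 4.3]
contact_force: [0.3, -0.2, 0.0]
grip_width: 0.0942
finger_force: 0.0
```

servo_tool(travel=[[0, 0, 0], [0, 0, 0], [0, 0, 0], [0, 0, 0], [0, 0, 0]], rotation=[[0, -1, 0], [0, -1, 0], [0, -1, 0], [0, -1, 0], [0, -1, 0]])

```text
time_s: 29.1
tool_pos: [0.4967, 0.0638, 0.1856]
orientation: [-177.5, -4.5, 5.5]
contact_force: [1.7, -0.6, -0.5]
grip_width: 0.0939
finger_force: 0.0
```

Run:
```python
from h import *
Rt=Ro.from_euler('xyz',[180,20,2.9],degrees=True)
t=mark+.012*n+.028*ax+Rt.apply([0,0,.019]);print(t)
plan(t+Rt.apply([0,0,-.07]),[180,20,2.9])
```

```text
[0.56241643 0.04379333 0.08910772]
at [0.4967 0.0638 0.1856] [-177.5   -4.5    5.5] j [ -3.   8. 100.   3.  68.  80.] grip 0.0939
travel total [0.282 0.096 0.121]
rot total [-0.42 -4.89  0.63]
```

servo_tool(travel=[[0.01, 0, 0], [0.01, 0, 0], [0.01, 0, 0], [0.01, 0, 0], [0.01, 0, 0]], rotation=[[-0.08, -0.98, 0.13], [-0.08, -0.98, 0.13], [-0.08, -0.98, 0.13], [-0.08, -0.98, 0.13], [-0.08, -0.98, 0.13]])

```text
time_s: 29.6
tool_pos: [0.5117, 0.0652, 0.184]
orientation: [-179.8, 20.1, 2.8]
contact_force: [-0.0, 0.3, -0.9]
grip_width: 0.094
finger_force: 0.0
```

Run:
```python
from h import *
Rt=Ro.from_euler('xyz',[180,20,2.9],degrees=True)
t=mark+.012*n+.028*ax+Rt.apply([0,0,.019])
plan(t+Rt.apply([0,0,-.07]),[180,20,2.9])
```

```text
at [0.5117 0.0652 0.184 ] [-179.8   20.1    2.8] j [ 0. 24. 81. -1. 96. 87.] grip 0.094
travel total [0.263 0.079 0.007]
rot total [-0.05  0.02 -0.01]
```

servo_tool(travel=[[0.066, 0.02, 0.002], [0.066, 0.02, 0.002], [0.066, 0.02, 0.002], [0.065, 0.019, 0.001], [0, 0, 0]], rotation=[[-0.05, 0.02, 0], [0, 0, 0], [0, 0, 0], [0, 0, 0], [0, 0, 0]])

```text
time_s: 30.1
tool_pos: [0.5873, 0.0433, 0.1534]
orientation: [179.9, 19.9, 2.7]
contact_force: [0.2, 0.8, 0.7]
grip_width: 0.0942
finger_force: 0.0
```

servo_tool(travel=[[0, 0, 0.058], [0, 0, 0.058], [0, 0, 0.058], [0, 0, 0.058], [0, 0, 0]], rotation=[[0, 0, 0], [0, 0, 0], [0, 0, 0], [0, 0, 0], [0, 0, 0]])

```text
time_s: 30.6
tool_pos: [0.5595, 0.0419, 0.0894]
orientation: [179.8, 20.1, 2.6]
contact_force: [-0.0, -0.4, -0.8]
grip_width: 0.0941
finger_force: 0.0
```

Run:
```python
from h import *
Rt=Ro.from_euler('xyz',[180,20,2.9],degrees=True)
t=mark+.012*n+.028*ax+Rt.apply([0,0,.019])
plan(t,[180,20,2.9])
p,d=manip.read_camera('side')
cv2.imwrite('pics/e.png',cv2.cvtColor(cv2.resize(p[120:300,130:330],(600,540)),cv2.COLOR_RGB2BGR))
```

```text
at [0.5595 0.0419 0.0894] [179.8  20.1   2.6] j [-2. 31. 82. -2. 87. 86.] grip 0.0941
travel total [ 0.01  -0.006 -0.002]
rot total [ 0.03  0.01 -0.05]
```

View pics/e.png

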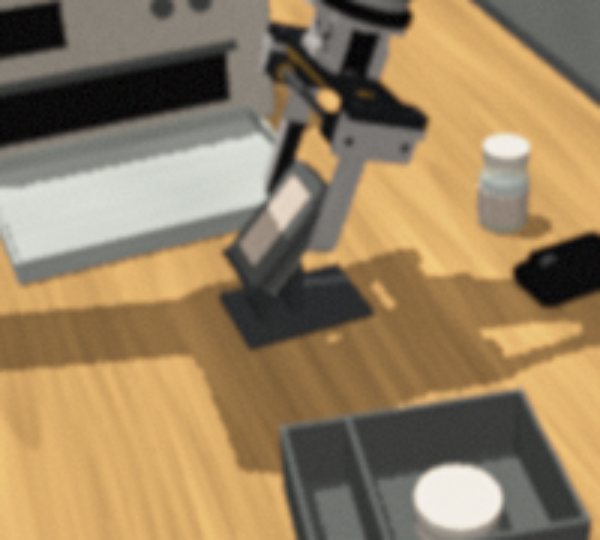

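servo_tool(travel=[[0.01, -0.006, -0.002], [0, 0, 0]], rotation=[[0, 0, 0], [0, 0, 0]])

```text
time_s: 30.85
tool_pos: [0.5671, 0.0428, 0.0916]
orientation: [179.5, 19.5, 2.5]
contact_force: [-0.2, 0.3, -0.6]
grip_width: 0.0938
finger_force: 0.0
```

servo_tool(travel=[[0, 0, 0], [0, 0, 0], [0, 0, 0], [0, 0, 0], [0, 0, 0]], rotation=[[0, 0, 0], [0, 0, 0], [0, 0, 0], [0, 0, 0], [0, 0, 0]], fingers=0, force=45)

```text
time_s: 31.35
tool_pos: [0.566, 0.0429, 0.0911]
orientation: [179.6, 19.6, 2.4]
contact_force: [0.6, 0.5, -0.6]
grip_width: 0.0597
finger_force: 45.0
```

servo_tool(travel=[[0, 0, 0], [0, 0, 0], [-0.007, 0, -0.019], [-0.014, 0, -0.038], [0, 0, 0]], rotation=[[0, 0, 0], [0, 0, 0], [0, 0, 0], [0, 0, 0], [0, 0, 0]])

```text
time_s: 31.85
tool_pos: [0.5669, 0.0417, 0.1108]
orientation: [179.4, 19.5, 2.4]
contact_force: [0.1, 0.8, -2.1]
grip_width: 0.0597
finger_force: 44.9
```

servo_tool(travel=[[-0.027, 0, -0.075], [-0.027, 0, -0.075], [-0.027, 0, -0.075], [-0.027, 0, -0.075], [0, 0, 0]], rotation=[[0, 0, 0], [0, 0, 0], [0, 0, 0], [0, 0, 0], [0, 0, 0]])

```text
time_s: 32.35
tool_pos: [0.5673, 0.0427, 0.2079]
orientation: [179.4, 19.3, 2.4]
contact_force: [-0.5, -0.4, -1.8]
grip_width: 0.0598
finger_force: 44.9
```

Run:
```python
from h import *
s=manip.observe();t=s['tool_pos'];R=Ro.from_euler('xyz',s['orientation'],degrees=True)
plan(t)
for c in ('top','side'):
    p,d=manip.read_camera(c); W=cloud(c,d)
    for r in manip.silhouettes(c,'case')[:1]:
        m=cv2.erode((r['pixels']&(d>0)).astype(np.uint8),np.ones((3,3)))>0; w=W[m]; cc=R.inv().apply(w-t)*1000
        print(c,r['confidence'],m.sum(),np.percentile(cc,[2,50,98],axis=0).round(1).tolist())
        best=None;rng=np.random.default_rng(0)
        for _ in range(400):
            a=w[rng.choice(len(w),3,False)];nn=np.cross(a[1]-a[0],a[2]-a[0]);l=np.linalg.norm(nn)
            if l<1e-7: continue
            k=abs((w-a[0])@(nn/l))<.002
            if best is None or k.sum()>best.sum():best=k
        A=w[best]-w[best].mean(0);nn=np.linalg.svd(A)[2][2];nn*=np.sign(nn[2]);print(best.sum(),'normal',nn.round(3),'slope',np.degrees(np.arccos(nn[2])).round(1),'cen',w[best].mean(0).round(3))
    if c=='side': cv2.imwrite('pics/f.png',cv2.cvtColor(cv2.resize(p[80:260,130:330],(600,540)),cv2.COLOR_RGB2BGR))
```

```text
at [0.5673 0.0427 0.2079] [179.4  19.3   2.4] j [ -1.  27.  71.  -2. 101.  86.] grip 0.0598
travel total [0. 0. 0.]
side 0.69 650 [[-43.1, -23.2, -31.7], [-24.7, 13.1, 14.9], [-7.2, 29.8, 51.1]]
469 normal [-0.729 -0.045  0.683] slope 46.9 cen [0.539 0.038 0.207]
```

View pics/f.png

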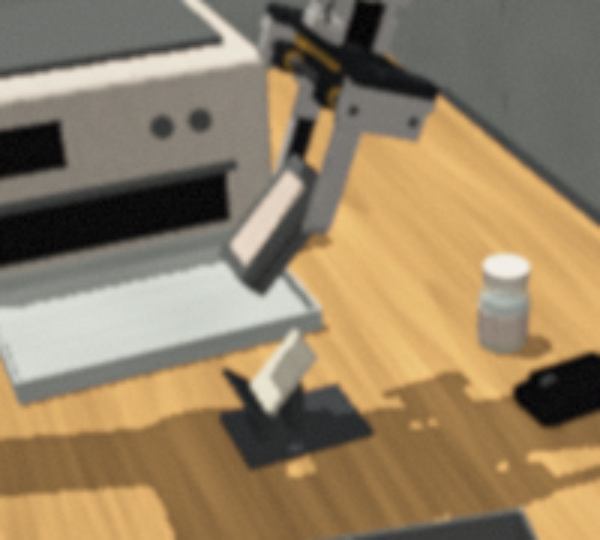

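```bash
cat > tote.py <<'E'
from h import *
import sys
def M(R,t): T=np.eye(4);T[:3,:3]=R;T[:3,3]=t;return T
T0=M(Ro.from_euler('xyz',[179.6,19.6,2.4],degrees=True).as_matrix(),[.566,.0429,.0911])
C0=M(np.c_[ax,ay,n],mark+.012*n)
yt=np.radians(-8.5);tx=np.array([np.cos(yt),np.sin(yt),0]);z=np.array([0,0,1.])
TC=np.linalg.inv(T0)@C0
def target(h): 
    C=M(np.c_[z,np.cross(-tx,z),-tx],np.array([.556,-.2363,0])-.064*tx+np.array([0,0,.054+h]))
    T=C@np.linalg.inv(TC); return T[:3,3],Ro.from_matrix(T[:3,:3]).as_euler('xyz',degrees=True)
if __name__=='__main__':
    t,r=target(float(sys.argv[1]));print('target',t.round(4),r.round(1));plan(t,r)
    s=manip.observe();C=M(Ro.from_euler('xyz',s['orientation'],degrees=True).as_matrix(),s['tool_pos'])@TC
    print('case mid',C[:3,3].round(4),'x axis',C[:3,0].round(3))
    from kin import *
    for h in (.1,0): 
        t,r=target(h);print([ (round(c,6),j.round(0)) for c,j in ik(t,Ro.from_euler('xyz',r,degrees=True),np.load('p.npy'),[[-40,10,118,20,32,42]])])
E
python3 tote.py .1
```

```text
target [ 0.5011 -0.2292  0.1684] [180.  -23.4  -9. ]
at [0.5648 0.043  0.2034] [179.5  19.8   2.4] j [ -1.  27.  72.  -2. 101.  86.] grip 0.0597
travel total [-0.196  0.895  0.203]
rot total [0.02 8.6  2.38]
case mid [0.5487 0.0432 0.1988] x axis [0.683 0.037 0.729]
[(np.float64(0.0), array([-40.,   4., 112.,  17.,  45.,  49.]))]
[(np.float64(0.0), array([-40.,  12., 120.,  24.,  30.,  39.]))]
```

servo_tool(travel=[[0, 0, 0], [0, 0, 0], [0, 0, 0], [0, 0, 0], [0, 0, 0]], rotation=[[0, 0.955, 0.265], [0, 0.955, 0.265], [0, 0.955, 0.265], [0, 0.955, 0.265], [0, 0.955, 0.265]])

```text
time_s: 33.05
tool_pos: [0.5644, 0.0429, 0.2032]
orientation: [178.6, -4.3, -3.9]
contact_force: [0.6, -1.0, -2.0]
grip_width: 0.0596
finger_force: 44.9
```

servo_tool(travel=[[0, 0, 0], [0, 0, 0], [0, 0, 0], [0, 0, 0], [0, 0, 0]], rotation=[[0, 0.955, 0.265], [0, 0.955, 0.265], [0, 0.955, 0.265], [0, 0.955, 0.265], [0, 0, 0]])

```text
time_s: 33.55
tool_pos: [0.5597, 0.0434, 0.2009]
orientation: [179.8, -23.0, -8.9]
contact_force: [-0.6, -0.1, -1.7]
grip_width: 0.06
finger_force: 44.9
```

```bash
python3 tote.py .1|head -5
```

```text
target [ 0.5011 -0.2292  0.1684] [180.  -23.4  -9. ]
at [0.5597 0.0434 0.2009] [179.8 -23.   -8.9] j [ -0.   3. 107.  -5.  47. 102.] grip 0.06
travel total [-0.09   0.928  0.083]
rot total [0.03 0.07 0.02]
case mid [0.5512 0.0457 0.1866] x axis [0.007 0.002 1.   ]
```

servo_tool(travel=[[-0.01, 0.1, 0], [-0.01, 0.1, 0], [-0.01, 0.1, 0.01], [-0.01, 0.1, 0.01], [-0.01, 0.1, 0.01]], rotation=[[0, 0, 0], [0, 0, 0], [0, 0, 0], [0, 0, 0], [0, 0.05, 0]])

```text
time_s: 34.05
tool_pos: [0.5319, -0.1048, 0.1901]
orientation: [179.9, -23.6, -8.9]
contact_force: [0.5, -0.2, -1.8]
grip_width: 0.0601
finger_force: 44.9
```

servo_tool(travel=[[-0.01, 0.1, 0.01], [-0.01, 0.1, 0.01], [-0.01, 0.1, 0.01], [-0.01, 0.1, 0.01], [0, 0.028, 0.01]], rotation=[[0, 0, 0], [0, 0, 0], [0, 0, 0], [0, 0, 0], [0, 0, 0]])

```text
time_s: 34.55
tool_pos: [0.5068, -0.2328, 0.1717]
orientation: [179.9, -23.7, -9.1]
contact_force: [-0.1, 0.2, -1.6]
grip_width: 0.0599
finger_force: 44.9
```

servo_tool(travel=[[0, 0, 0], [0, 0, 0], [0, 0, 0]], rotation=[[0, 0, 0], [0, 0, 0], [0, 0, 0]])

```text
time_s: 34.85
tool_pos: [0.507, -0.2282, 0.1724]
orientation: [179.9, -23.7, -8.9]
contact_force: [-0.4, -1.3, -2.6]
grip_width: 0.0597
finger_force: 44.9
```

```bash
python3 tote.py .02|head -5
python3 - <<'E'
from h import *
for c in ('top','side'):
    p,d=manip.read_camera(c); W=cloud(c,d)
    for r in manip.silhouettes(c,'case')[:1]:
        w=W[r['pixels']&(d>0)];print(c,r['confidence'],len(w),np.percentile(w,[2,50,98],axis=0).round(3).tolist())
        if c=='side':cv2.imwrite('pics/g.png',cv2.cvtColor(cv2.resize(p[150:384,180:400],(560,596)),cv2.COLOR_RGB2BGR))
E
```

```text
target [ 0.5011 -0.2292  0.0884] [180.  -23.4  -9. ]
at [ 0.507  -0.2282  0.1724] [179.9 -23.7  -8.9] j [-40.   4. 111.  17.  45.  49.] grip 0.0597
travel total [-0.13   0.006  0.249]
rot total [-0.   -0.07  0.02]
case mid [ 0.4987 -0.2259  0.1579] x axis [-0.006  0.002  1.   ]
top 0.61 131 [[0.488, -0.273, 0.123], [0.503, -0.236, 0.207], [0.517, -0.214, 0.21]]
side 0.69 519 [[0.482, -0.257, 0.111], [0.49, -0.254, 0.147], [0.505, -0.21, 0.208]]
```

View pics/g.png

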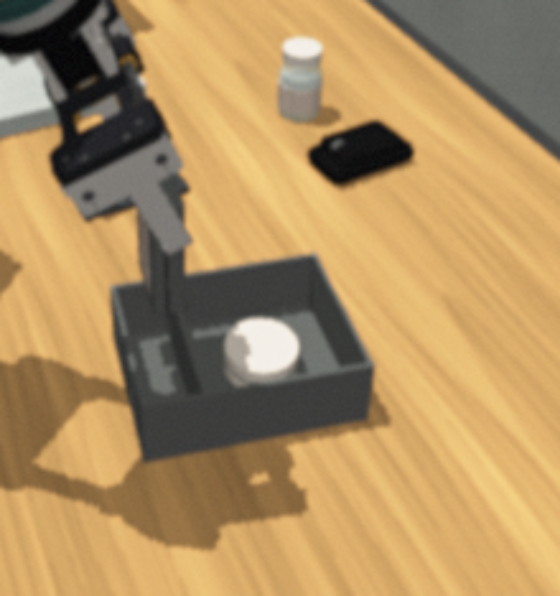

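servo_tool(travel=[[-0.018, 0.003, -0.008], [0, 0, 0], [-0.028, 0, 0.064], [-0.028, 0, 0.064], [0, 0, 0]], rotation=[[0, -0.07, 0], [0, 0, 0], [0, 0, 0], [0, 0, 0], [0, 0, 0]])

```text
time_s: 35.55
tool_pos: [0.4986, -0.2278, 0.1278]
orientation: [-179.9, -23.1, -9.1]
contact_force: [-1.0, -0.1, -2.3]
grip_width: 0.0598
finger_force: 44.9
```

servo_tool(travel=[[-0.028, 0, 0.064], [-0.028, 0, 0.064], [0, 0, 0], [0, 0, 0]], rotation=[[0, 0, 0], [0, 0, 0], [0, 0, 0], [0, 0, 0]])

```text
time_s: 35.95
tool_pos: [0.5011, -0.23, 0.0896]
orientation: [179.9, -23.5, -9.0]
contact_force: [0.0, 0.9, -1.1]
grip_width: 0.0596
finger_force: 44.9
```

```bash
python3 tote.py .001|head -5
```

```text
target [ 0.5011 -0.2292  0.0694] [180.  -23.4  -9. ]
at [ 0.5011 -0.23    0.0896] [179.9 -23.5  -9. ] j [-40.  10. 119.  22.  33.  42.] grip 0.0596
travel total [-0.027 -0.003  0.062]
rot total [ 0.02 -0.02  0.  ]
case mid [ 0.4927 -0.2277  0.0752] x axis [-0.001  0.002  1.   ]
```

servo_tool(travel=[[-0.007, 0, 0.016], [-0.007, 0, 0.016], [-0.006, 0, 0.014], [-0.004, 0, 0.01], [0, 0, 0]], rotation=[[0, 0, 0], [0, 0, 0], [0, 0, 0], [0, 0, 0], [0, 0, 0]])

```text
time_s: 36.45
tool_pos: [0.5003, -0.2294, 0.0699]
orientation: [179.9, -23.4, -9.0]
contact_force: [0.3, 0.2, -1.4]
grip_width: 0.0598
finger_force: 44.9
```

servo_tool(travel=[[-0.002, 0, 0.005], [0, 0, 0]], rotation=[[0, 0, 0], [0, 0, 0]])

```text
time_s: 36.65
tool_pos: [0.5007, -0.2297, 0.0687]
orientation: [179.9, -23.4, -9.0]
contact_force: [-0.4, -0.0, -2.2]
grip_width: 0.0602
finger_force: 44.9
```

servo_tool(travel=[[-0.001, 0, 0.003], [0, 0, 0]], rotation=[[0, 0, 0], [0, 0, 0]])

```text
time_s: 36.85
tool_pos: [0.5009, -0.2298, 0.068]
orientation: [179.9, -23.5, -9.0]
contact_force: [0.2, -0.1, -1.1]
grip_width: 0.0598
finger_force: 44.9
```

servo_tool(travel=[[-0.001, 0, 0.003], [0, 0, 0]], rotation=[[0, 0, 0], [0, 0, 0]])

```text
time_s: 37.05
tool_pos: [0.5013, -0.2299, 0.068]
orientation: [179.8, -23.5, -9.0]
contact_force: [-2.8, 1.2, 5.4]
grip_width: 0.0598
finger_force: 45.0
```

servo_tool(travel=[[0, 0, 0], [0, 0, 0], [0, 0, 0], [0, 0, 0], [0, 0, 0]], rotation=[[0, 0, 0], [0, 0, 0], [0, 0, 0], [0, 0, 0], [0, 0, 0]], fingers=0.85)

```text
time_s: 37.55
tool_pos: [0.5009, -0.2298, 0.0669]
orientation: [179.9, -23.4, -9.0]
contact_force: [0.1, 1.7, 0.1]
grip_width: 0.0799
finger_force: 0.0
```

servo_tool(travel=[[0, 0, -0.02], [0, 0, -0.06], [0, 0, -0.1], [0, 0, -0.1], [0, 0, -0.1]], rotation=[[0, 0, 0], [0, 0, 0], [0, 0, 0], [0, 0, 0], [0, 0, 0]])

```text
time_s: 38.05
tool_pos: [0.4553, -0.2221, 0.1727]
orientation: [179.9, -23.4, -9.0]
contact_force: [0.6, -0.2, -0.2]
grip_width: 0.08
finger_force: 0.0
```

servo_tool(travel=[[0, 0, 0], [0, 0, 0], [0, 0, 0], [0, 0, 0], [0, 0, 0]], rotation=[[0, 0, 0], [0, 0, 0], [0, 0, 0], [0, 0, 0], [0, 0, 0]])

```text
time_s: 38.55
tool_pos: [0.4559, -0.222, 0.1703]
orientation: [180.0, -23.3, -9.0]
contact_force: [0.6, 0.8, -0.9]
grip_width: 0.0797
finger_force: 0.0
```

Run:
```python
from h import *
for c in ('top','side'):
    p,d=manip.read_camera(c); W=cloud(c,d)
    for nm in ('case','dish'):
      for r in manip.silhouettes(c,nm)[:1]:
        w=W[r['pixels']&(d>0)];print(c,nm,r['confidence'],len(w),np.percentile(w,[2,50,98],axis=0).round(3).tolist())
    if c=='side':cv2.imwrite('pics/i.png',cv2.cvtColor(cv2.resize(p[150:384,180:400],(560,596)),cv2.COLOR_RGB2BGR))
```

```text
top case 0.86 515 [[0.477, -0.255, 0.009], [0.49, -0.222, 0.101], [0.513, -0.197, 0.106]]
top dish 0.81 584 [[0.55, -0.268, 0.003], [0.577, -0.236, 0.028], [0.605, -0.209, 0.033]]
side case 0.81 757 [[0.476, -0.258, 0.025], [0.485, -0.251, 0.085], [0.502, -0.201, 0.105]]
```

View pics/i.png

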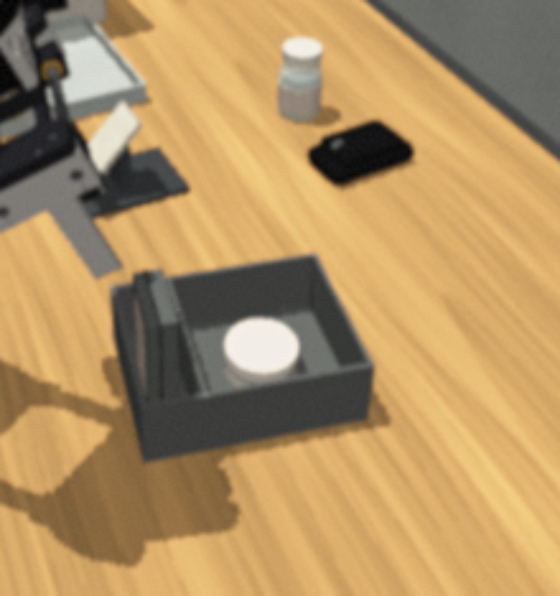

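The case stands upright in the narrow bay (crop position about 160,335), with its top at z ≈ 0.105. The dish lies flat in the wide bay (about 262,345), and the gripper is clear of everything. I'm handing the job in.

```bash
python3 -c "
from cell import manip
print(manip.finish_job())"
```

```text
the job is handed in; nothing more can be done
None
```

I handed the job in at about 39 s of the 72 s limit; no pass/fail verdict came back, but my last pictures show the dish flat in the wide bay and the case upright in the narrow bay. Before that, the case leaned by itself on the viewing rest for over a second, centred to within 1 mm.

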